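Tip a bronze wear plate out of its tray and clamp it for stoning

ROBOT

A 6-joint arm with a two-finger parallel gripper is mounted at the origin on a cart in front of the work surface, level with it; the furniture and walls round the work are solid. World frame = base frame: x ahead of the robot, y to its left, z up, the work surface at z = 0. Lengths are in m, angles in rad, forces in N, time in s.
With the tool pointing down it reaches from about 0.275 to 0.725 m from the base axis. Payload 5.6 kg.
Tool frame: the origin (TCP) lies midway between the tips of the shut fingers; the grasp point (between the pads) lies 19 mm behind it; y points along the fingers, x is the direction in which the jaws open and shut, and the axes are right-handed (so a half turn about y gives the same grasp; the last joint's range is limited). The gripper opens to 85 mm and grips with 20 to 120 N. Pads are 22 mm wide; open, the fingers measure 114 mm over their backs; the gripper's body (76 mm by 85 mm) begins 54 mm behind the grasp point. The pads swing forward as they close: fully open they stand 13 mm farther back than shut.
Start: joints at [1.478, 0.255, 0.108, 0, -1.424, -0.285], TCP at [0.203, 0.511, 0.231] pointing down, gripper open.
Joint ranges: [-2.95, 2.95], [-1.21, 1.97], [-1.09, 1.5], [-2.87, 1.71], [-2.94, -0.07], [-3.05, 3.05]. Speed limits (rad/s): [2.57, 2.57, 3.14, 3.14, 3.14, 3.14].

INTERFACE

Orientations are given as a unit quaternion [x, y, z, w].
In Python, from plant import manip gives the robot as it stands.
- The arm moves only by the tool drive_tool, never from a script. Its argument "rows" is one flat list of numbers, 7 for each row, row after row: the turn, a rotation vector about the tool's x, y, z in rad, then the shift along the tool's x, y, z in m, then the gripper's target within -1 to 1 (fully open at 1, half-way at 0, shut at -1). A call has 1 to 10 rows; each row is the pose to reach, as a shift and turn from the pose commanded when the call began, along the tool's axes at that moment; what a row does not reach only later rows make up. A row lasts 1/8 s, in which the tool goes at most 62.5 mm and 10.7 degrees, less where a joint would pass 70% of its speed; a pose out of reach is approached as far as the arm can. A call with a gripper value outside its range is refused whole. The fingers move at their own pace and stop on an object; "squeeze" is the grip in N (left out, the last holds). Time passes only in rows, so rows that repeat a pose let the fingers close. It gives the time, the measured TCP pose, the force and the opening at its end, in the units of the state.
- manip.get_obs(): the state, without advancing time (a new reading comes with each control period).
- manip.grab_frame(name): name is "scene" or "top" or "wrist"; returns the picture (400x640x3 uint8, red, green, blue); there is no depth.
- manip.get_calibration(name): a dict with "fx", "fy", "cx", "cy" (pixels), "eye" and "orientation" of the camera in the world; the wrist camera has in their place "mount" (4x4, takes a point from camera to tool coordinates, whose origin is the TCP and whose axes are the tool frame's). Camera axes: x right, y up, looking along -z (the intrinsics and any distortion apply to the point x, -y, -z); pixel columns grow to the right and rows downward; lengths in m; the calibration is good to about 2 mm. A picture is of the moment at which its call begins: read the wrist's pose just before it. get_calibration takes no time and is no camera call.
- manip.hand_in(): hands the job in, once; it reports no verdict.
The state is a dict: "t": time; "joint_positions": joint angles; "qd": joint speeds; "joint_efforts": joint torques, N m; "position": TCP position; "orientation": TCP orientation; "wrist_force": force on the tool from outside, world axes, zero at the start; "torque": the same for the moment, N m; "finger_gap": opening from 0.0 (shut) to 1.0 (fully open).
Only numpy, scipy, OpenCV 4.12 (cv2) and the standard library are available. Lean on these libraries where they do the work, as an engineer would, in place of code of your own. Each camera call takes 0.05 s, during which the arm holds its last target. There are 200 camera calls.

TASK

The bronze wear plate with the black plugs lies flush in a pocket of the black tray: press its end over the thumb hollow down and draw it back into the hollow until it stays tipped up, then take it by the raised end. Lay it on the rest bar of the clamping fixture, top face up, one end slid under the raised clamp arm up against the two end pins and one long edge against the two side pins, and let go of it; then swing the red handle upright until the clamp is fully down on the plate, and let go. Leave the steel plate and the things lying about where they are.

Things in the scene. Friction and masses are not known exactly. Their poses are not given: they have to be found in the camera images.
- tray: Fixed black plastic tray, 134 x 108 x 35 mm high, with two open pockets side by side, 43 mm wide, centre lines at y = +25.5 and -25.5 mm. Origin on the bench below the ridge; +x along the pockets to the end that tips up, -x to the thumb hollow (on the left for the robot), z up. Side walls, the wall between (8 mm) and the +x end wall (inner face x = 62) are 35 mm high, flush with the plates' tops.
- tray_ridge (a point): Middle of the ridge, x = 0, z = 30 mm of the tray: from here to +x the pocket floors are level at z = 30; to -x they fall away as a ramp at 25 degrees under the plate. A plate's centre lies 5.5 mm on the +x side of the ridge: its thumb end, pressed, see-saws it over the ridge; let go it falls back flat. Axes as the tray's.
- tray_hollow (a point): Foot of the ramp at the low wall (x = -58.5 mm, wall top at z = 22), 9 mm beyond the plate's thumb end. A plate drawn at least 8 mm this way while pressed has its weight past the ridge and stays tipped at 25 degrees, sliding at most 12.5 mm, to the low wall; the underside of its raised end is then about 20 mm above the level floor.
- bronze_plate: The part to move: loose yellow bronze plate 110 x 40 x 5 mm, 0.15 to 0.25 kg, with ten black round plugs and two dark screw holes in its top face. Origin: centre of its underside; x along its length (in the tray -x is the thumb end), y across, z up. It starts in either pocket, its x along the tray's.
- steel_plate: Bystander: loose steel plate of the same size, 110 x 40 x 5 mm, grey with two screw holes, in the other pocket; to be left alone.
- bronze_plate_thumb_end (a point): Middle of the bronze plate's end face over the thumb hollow, at half thickness; z up as the plate's.
- bronze_plate_lift_end (a point): Middle of the bronze plate's other end face, the one that tips up, at half thickness.
- fixture: Fixed clamping fixture. Origin on the bench below the clamp's pivot; x along the rest bar, away from the clamp; y to the side pins; z up. Dark base x -70 to 125, 84 mm wide, 16 mm high. Rest bar 26 mm wide, top at z = 24 mm, x 52 to 172; beyond x = 125 it is free on both sides, so fingers can reach below the plate's edges there.
- nest (a point): Where the centre of the plate's underside belongs: on top of the rest bar, x = 108, y = 0, z = 24 mm of the fixture; axes as the fixture's.
- end_stop (a point): Where the plate's end face meets the two end pins (6 mm thick, z up to 36 mm, at x = 50, y = +15 and -15 mm of the fixture): x = 53, y = 0, z = 24 mm.
- side_stop (a point): Where the plate's long edge meets the two side pins (6 mm thick, z up to 36 mm, at y = 23, x = 72 and 112 mm of the fixture): midway between them, x = 92, y = 20, z = 24 mm.
- clamp_lever (a joint): Clamp lever, rad: 0 = fully down (about 0.01 on the plate; handle 15 degrees back from upright, arm level, tip on the plate's end at fixture x 48 to 61); grows as it opens: the handle swings back to -x of the fixture and down, the arm lifts. Starts at 0.8 to 1.1, its tip then over x = 38 to 61, 70 mm or more above the bench. Stays where left (friction 0.12 N m).
- clamp_pivot (a point): Pivot axis of the lever (along the fixture's y), 54 mm above the bench; axes as the fixture's.
- handle_grip (a point): Centre of the red handle of the lever, 77 mm from the pivot; the handle is 16 mm wide along the fixture's y and reaches 30 mm farther out. Moves with the lever.
- stone_white: Bystander: white polishing stone 13 x 100 x 6 mm lying loose behind the work.
- stone_green: Bystander: green polishing stone 13 x 85 x 7 mm lying loose.
- hammer: Bystander: brass hammer, 212 mm long, lying loose at the left.

How it is judged:
On the way, in this order (a step that is already met when the one before it is completed fails the run):
1. the bronze plate is tipped up in its pocket and stays so without being touched: thumb end down in the hollow, other end raised (z of bronze_plate_thumb_end in the frame of tray below 0.02 m and z of bronze_plate_lift_end in the frame of tray above 0.043 m and x of bronze_plate_lift_end in the frame of tray below 0.062 m and x of bronze_plate_thumb_end in the frame of tray above -0.0605 m and contact force between bronze_plate and the fingers below 0.05 N and contact force between bronze_plate and tray above 0.5 N), for 0.2 s.
2. the plate lies flat on the rest bar against end pins and side pins, top up, let go, with the clamp still open (x of bronze_plate in the frame of fixture between 0.1055 and 0.1115 m and y of bronze_plate in the frame of fixture between -0.0035 and 0.002 m and z of bronze_plate in the frame of fixture between 0.0222 and 0.0262 m and angle between bronze_plate's own z axis and vertical below 0.05 rad and angle between the x axis of bronze_plate and the x axis of fixture, either way round below 0.06 rad and contact force between bronze_plate and the fingers below 0.05 N and value of joint clamp_lever above 0.5 rad), for 0.2 s.
At the end, for the whole second after the job is handed in: The bronze plate lies flat, top up, on the rest bar, its centre within 3.5 mm of the nest along the bar and 3.5 mm away from the side pins (2 mm towards them), square within 0.06 rad, at rest and let go, and the clamp lever is fully down (below 0.05 rad) (x of bronze_plate in the frame of fixture between 0.1055 and 0.1115 m and y of bronze_plate in the frame of fixture between -0.0035 and 0.002 m and z of bronze_plate in the frame of fixture between 0.0222 and 0.0262 m and angle between bronze_plate's own z axis and vertical below 0.05 rad and angle between the x axis of bronze_plate and the x axis of fixture, either way round below 0.06 rad and value of joint clamp_lever below 0.05 rad and linear speed of bronze_plate below 0.02 m/s and contact force between bronze_plate and fixture above 0.5 N); the robot touches nothing.
It fails at once if the steel plate is shifted in or lifted out of its pocket (distance of steel_plate from where it was at the start of the episode above 0.008 m).
It fails at once if the white stone is pushed away (distance of stone_white from where it was at the start of the episode above 0.02 m).
It fails at once if the green stone is pushed away (distance of stone_green from where it was at the start of the episode above 0.02 m).
It fails at once if the hammer is pushed away (distance of hammer from where it was at the start of the episode above 0.02 m).
It also fails if it takes over 51 s, if anything falls off the work surface, if the arm or the gripper's body presses on something with over 40 N, if the wrist force passes 120 N, or if a joint passes its speed limit or range.

## Working session

There is one attempt and no reset: what is moved stays moved. The work goes in short steps, Python scripts to look and compute and a tool call to move; the robot and the scene stay as the last step left them, time stands still between calls to the robot, and variables do not carry over. Pictures are saved under pics/ and viewed, about 8 in all and at most 12, crops included, and the job is handed in when it is done.

Besides the shell and the picture viewer there is one more tool, called by a JSON object that holds its "name" and its "arguments". drive_tool: Moves the arm, as the interface text tells. Its arguments: {"type":"object","properties":{"rows":{"type":"array","items":{"type":"number"}},"squeeze":{"type":"number"}},"required":["rows"]}

```bash
mkdir -p pics; ls; python3 - <<'E'
from plant import manip
import cv2
o=manip.get_obs();print(o)
for n in("scene","top","wrist"):
    c=manip.get_calibration(n);print(n,c)
for n in("scene","top"):
    cv2.imwrite(f"pics/{n}0.png",manip.grab_frame(n)[:,:,::-1])
E
```

```text
pics
{'t': 0.0, 'joint_positions': array([ 1.47757624e+00,  2.55733644e-01,  1.06995807e-01, -5.24151283e-04,
       -1.42388295e+00, -2.84569509e-01]), 'qd': array([-7.03124618e-06, -6.29727952e-04,  9.08037500e-04,  7.94362766e-06,
       -5.41503086e-04, -8.76378317e-05]), 'joint_efforts': array([ 1.47227693e-03, -3.86635959e+01,  2.37941694e+01,  5.36519900e+00,
       -6.10400792e-03,  1.10056007e-05]), 'position': array([0.20263724, 0.51077109, 0.23039184]), 'orientation': array([ 0.39774854, -0.58462702,  0.58538895, -0.39664484]), 'wrist_force': array([ 0.975188  , -0.22243369,  0.17696198]), 'torque': array([0.04786953, 0.05474154, 0.01187054]), 'finger_gap': 0.9955415913971196}
scene {'fx': 488.8076929928856, 'fy': 488.8076929928856, 'cx': 316.41465304910054, 'cy': 195.9186521415695, 'eye': array([-0.10444192,  1.41000308,  0.96361556]), 'orientation': array([-0.11381458,  0.46737308,  0.85573392, -0.19059933])}
top {'fx': 458.45890380070017, 'fy': 458.45890380070017, 'cx': 311.6360223179536, 'cy': 195.81823484137817, 'eye': array([0.29919899, 0.22364583, 1.24238842]), 'orientation': array([-0.05775175,  0.07968374,  0.711421  , -0.6958415 ])}
wrist {'fx': 336.86609705367135, 'fy': 336.86609705367135, 'cx': 320.2334718384472, 'cy': 198.1299966365602, 'mount': array([[ 9.99999327e-01,  8.02218045e-04, -8.38037888e-04,
         1.01687755e-03],
       [-1.04375414e-03,  3.06820188e-01, -9.51766927e-01,
        -1.42182347e-01],
       [-5.06397661e-04,  9.51767161e-01,  3.06820819e-01,
         7.80240080e-02],
       [ 0.00000000e+00,  0.00000000e+00,  0.00000000e+00,
         1.00000000e+00]])}
```

View pics/top0.png

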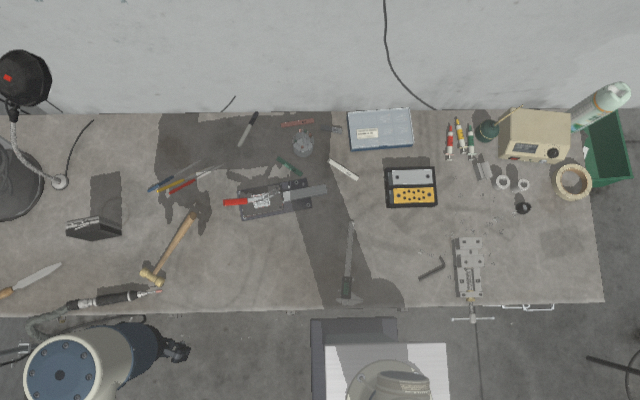

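View pics/scene0.png

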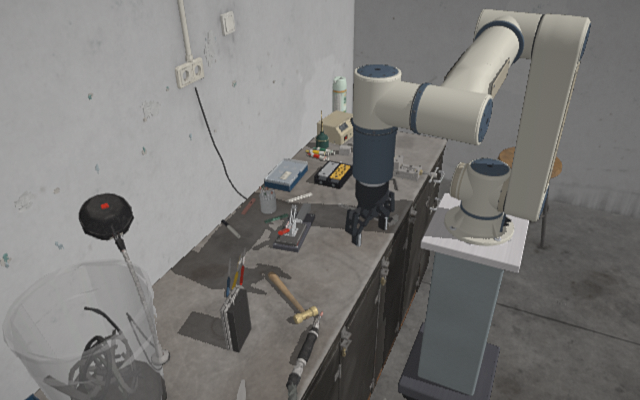

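The top view shows the tray at about (411,187), with the bronze plate in the near pocket. The fixture is at about (275,197): red handle on the left at (236,202), rest bar on the right at (325,190). Next I'll enlarge both.

```bash
cat > h.py <<'E'
import numpy as np,cv2
from scipy.spatial.transform import Rotation as R
from plant import manip
def cam(n,o=None):
    c=manip.get_calibration(n)
    if n=="wrist":
        T=np.eye(4);T[:3,:3]=R.from_quat(o["orientation"]).as_matrix();T[:3,3]=o["position"]
        M=T@c["mount"];return c,M[:3,:3],M[:3,3]
    return c,R.from_quat(c["orientation"]).as_matrix(),np.array(c["eye"])
def unproj(n,uv,z,o=None):
    c,Rm,e=cam(n,o);uv=np.atleast_2d(uv)
    d=np.c_[(uv[:,0]-c["cx"])/c["fx"],-(uv[:,1]-c["cy"])/c["fy"],-np.ones(len(uv))]@Rm.T
    return e+d*((z-e[2])/d[:,2])[:,None]
def proj(n,P,o=None):
    c,Rm,e=cam(n,o);p=(np.atleast_2d(P)-e)@Rm
    return np.c_[c["cx"]+c["fx"]*p[:,0]/-p[:,2],c["cy"]-c["fy"]*p[:,1]/-p[:,2]]
def snap(n,f):
    o=manip.get_obs();im=np.ascontiguousarray(manip.grab_frame(n)[:,:,::-1]);cv2.imwrite("pics/"+f,im);return o,im
E
python3 - <<'E'
from h import *
im=cv2.imread("pics/top0.png")
a=cv2.resize(im[165:235,215:335],None,fx=6,fy=6,interpolation=cv2.INTER_CUBIC)[:300]
b=cv2.resize(im[160:212,380:442],None,fx=6,fy=6,interpolation=cv2.INTER_CUBIC)
out=np.zeros((600,720,3),np.uint8);out[:300,:720]=a;out[300:,:372]=b[:300]
cv2.imwrite("pics/crop0.png",out)
print(unproj("top",[[411,187],[437,187],[385,187],[275,198],[223,202],[327,190]],0.035))
E
```

```text
[[ 0.55609042 -0.08725312  0.035     ]
 [ 0.55476008 -0.15838463  0.035     ]
 [ 0.55741631 -0.01635994  0.035     ]
 [ 0.532849    0.28124885  0.035     ]
 [ 0.52468382  0.41955972  0.035     ]
 [ 0.55208896  0.14119379  0.035     ]]
```

View pics/crop0.png

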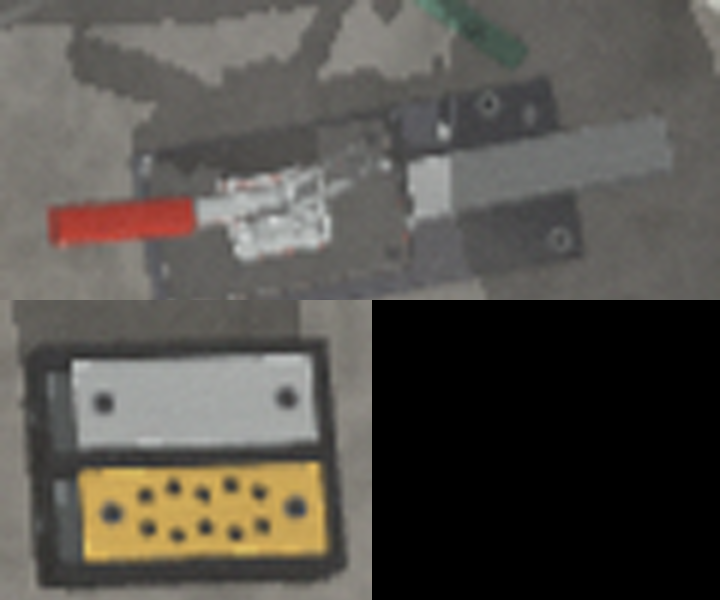

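```bash
python3 - <<'E'
from h import *
o=manip.get_obs();print(R.from_quat(o["orientation"]).as_matrix().round(3))
def cp(p,ox,oy,yo=0): p=np.array(p,float);p[:,1]-=yo;return (p+.5)/6-.5+[ox,oy]
b=unproj("top",cp([[80,466],[322,462],[328,553],[85,560]],380,160,300),.035)
print(b.round(4),"len",np.linalg.norm(b[1]-b[0]),np.linalg.norm(b[2]-b[3]),np.linalg.norm(b[3]-b[0]))
m=b.mean(0);d=(b[1]+b[2]-b[0]-b[3]);print("c",m,"ang",np.arctan2(d[1],d[0]))
f=unproj("top",cp([[667,116],[673,166],[410,165],[414,222]],215,165),.024)
print(f.round(4)); d=(f[0]+f[1]-f[2]-f[3])/2;print(np.linalg.norm(d),np.arctan2(d[1],d[0]),np.linalg.norm(f[0]-f[1]))
E
```

```text
[[-0.369 -0.001  0.929]
 [-0.929 -0.002 -0.369]
 [ 0.002 -1.     0.   ]]
[[ 0.5563 -0.0379  0.035 ]
 [ 0.5561 -0.1482  0.035 ]
 [ 0.5142 -0.1477  0.035 ]
 [ 0.5132 -0.0376  0.035 ]] len 0.11032009276841696 0.11014053005106948 0.04314305604828313
c [ 0.53495367 -0.09283763  0.035     ] ang -1.56709404538631
[[0.5714 0.1433 0.024 ]
 [0.5482 0.1413 0.024 ]
 [0.5509 0.2602 0.024 ]
 [0.5247 0.2588 0.024 ]]
0.11920990938668938 -1.3852166117423275 0.02332389726276795
```

```bash
cat >> h.py <<'E'
def move(pos,zang=None,pitch=0,o=None):
    """print tool-axis rotvec & shift to world pos; tool z yaw zang, tool y down, then pitch about tool x"""
    o=o or manip.get_obs();R0=R.from_quat(o["orientation"]);d=R0.inv().apply(np.array(pos)-o["position"])
    r=np.zeros(3)
    if zang is not None:
        y=np.array([0,0,-1.]);z=np.array([np.cos(zang),np.sin(zang),0]);x=np.cross(y,z)
        r=(R0.inv()*R.from_matrix(np.c_[x,y,z])*R.from_rotvec([pitch,0,0])).as_rotvec()
    print("t",round(o["t"],2),"pos",o["position"].round(4),"F",o["wrist_force"].round(1),"row",r.round(4),d.round(4));return r,d
E
python3 -c "
from h import *
move([.535,-.056,.12],-1.567)"
```

```text
t 0.1 pos [0.2027 0.5108 0.2305] F [-0.4  0.2  0.6] row [-1.1000e-03  1.1891e+00  1.4000e-03] [0.404  0.1112 0.518 ]
```

{"name": "drive_tool", "arguments": {"rows": [0,1.189,0,0.404,0.03,0.518,-1,0,1.189,0,0.404,0.03,0.518,-1,0,1.189,0,0.404,0.03,0.518,-1,0,1.189,0,0.404,0.03,0.518,-1,0,1.189,0,0.404,0.03,0.518,-1,0,1.189,0,0.404,0.03,0.518,-1,0,1.189,0,0.404,0.03,0.518,-1,0,1.189,0,0.404,0.03,0.518,-1,0,1.189,0,0.404,0.111,0.518,-1,0,1.189,0,0.404,0.111,0.518,-1]}}

```text
t: 1.35
position: [0.5115, -0.0154, 0.1466]
orientation: [-0.001, 0.707, -0.707, 0.002]
wrist_force: [0.4, 1.1, -0.9]
finger_gap: 0.001
```

{"name": "drive_tool", "arguments": {"rows": [0,0,0,0,0,0,-1]}}

```text
t: 1.48
position: [0.5096, -0.0168, 0.1438]
orientation: [0.002, -0.707, 0.708, 0.003]
wrist_force: [-0.4, -0.2, 0.3]
finger_gap: 0.001
```

```bash
python3 -c "
from h import *
move([.535,-.056,.12],-1.567)"
```

```text
t 1.48 pos [ 0.5096 -0.0168  0.1438] F [-0.4 -0.2  0.3] row [-0.0014 -0.0051  0.007 ] [-0.0256  0.0237  0.0391]
```

{"name": "drive_tool", "arguments": {"rows": [0,-0.005,0.007,-0.0256,0.0237,0.0391,-1,0,-0.005,0.007,-0.0256,0.0237,0.0391,-1,0,-0.005,0.007,-0.0256,0.0237,0.0391,-1]}}

```text
t: 1.85
position: [0.5365, -0.052, 0.1241]
orientation: [-0.001, 0.707, -0.707, 0.006]
wrist_force: [0.5, 0.0, 0.8]
finger_gap: -0.001
```

```bash
python3 -c "
from h import *
o,im=snap('wrist','w1.png')
move([.535,-.056,.12],-1.567,o=o)
# predicted bronze corners
c=np.array([.535,-.0928,.035]);print(proj('wrist',c+np.array([[.02,.055,0],[.02,-.055,0],[-.02,-.055,0],[-.02,.055,0]]),o).round(0))"
```

```text
t 1.85 pos [ 0.5365 -0.052   0.1241] F [0.5 0.  0.8] row [ 0.0001  0.0054 -0.0073] [0.0016 0.0041 0.0039]
[[295. 223.]
 [292.  63.]
 [355.  63.]
 [349. 223.]]
```

View pics/w1.png

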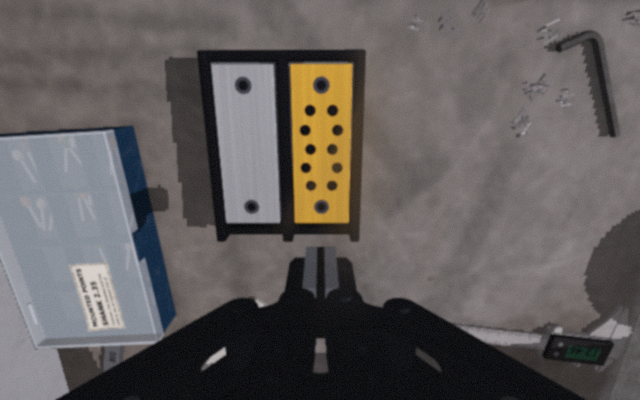

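The corners I predicted for the bronze plate match this picture to within 1–3 px: about (290,62), (352,62), (350,223) and (294,223). Descending to press.

{"name": "drive_tool", "arguments": {"rows": [0,0.005,-0.007,0.0016,0.05,0.004,-1,0,0.005,-0.007,0.0016,0.08,0.004,-1,0,0.005,-0.007,0.0016,0.088,0.004,-1,0,0.005,-0.007,0.0016,0.092,0.004,-1,0,0.005,-0.007,0.0016,0.096,0.004,-1,0,0.005,-0.007,0.0016,0.098,0.004,-1,0,0.005,-0.007,0.0016,0.098,0.004,-1]}}

```text
t: 2.78
position: [0.5361, -0.0566, 0.0261]
orientation: [-0.001, 0.707, -0.707, 0.002]
wrist_force: [0.5, -0.5, 0.4]
finger_gap: 0.001
```

```bash
python3 -c "
from h import *
move([.535,-.046,.0205],-1.567)"
```

```text
t 2.77 pos [ 0.5361 -0.0566  0.0261] F [ 0.5 -0.5  0.4] row [ 0.0001  0.0002 -0.001 ] [ 0.001   0.0056 -0.0106]
```

{"name": "drive_tool", "arguments": {"rows": [0,0,0,0.001,0.002,0,-1,0,0,0,0.001,0.004,0,-1,0,0,0,0.001,0.004,0,-1]}}

```text
t: 3.15
position: [0.5361, -0.0567, 0.0249]
orientation: [0.0, -0.707, 0.707, -0.003]
wrist_force: [-5.6, 2.7, 20.1]
finger_gap: 0.002
```

{"name": "drive_tool", "arguments": {"rows": [0,0,0,0,0.0007,-0.002,-1,0,0,0,0,0.0016,-0.004,-1,0,0,0,0,0.0025,-0.006,-1,0,0,0,0,0.0034,-0.008,-1,0,0,0,0,0.0043,-0.01,-1,0,0,0,0,0.005,-0.012,-1,0,0,0,0,0.005,-0.012,-1]}}

```text
t: 4.03
position: [0.5373, -0.0452, 0.0197]
orientation: [-0.0, -0.707, 0.708, -0.004]
wrist_force: [-1.8, -0.8, 14.7]
finger_gap: -0.0
```

{"name": "drive_tool", "arguments": {"rows": [0,0,0,0,-0.01,0,-1,0,0,0,0,-0.05,0,-1,0,0,0,0,-0.1,0,1,0,0,0,0,-0.1,0,1,0,0,0,0,-0.1,0,1]}}

```text
t: 4.65
position: [0.5342, -0.0445, 0.1164]
orientation: [-0.001, 0.707, -0.707, 0.001]
wrist_force: [-0.8, 0.4, -1.0]
finger_gap: 0.635
```

```bash
python3 -c "
from h import *
o,im=snap('wrist','w2.png')
move([.535,-.12,.12],-1.567,o=o)
t=np.radians(25)
for s in (.0075,.010,.0125):
  # plate along tilted; thumb end top edge and lift end top edge, tray x->world -y
  L=[]
  for q in (-.0495-s,.0605-s):
    for w in(.02,-.02): L.append([.535+w,-.0873-(q*np.cos(t)-.005*np.sin(t)),.030+q*np.sin(t)+.005*np.cos(t)])
  print(s,proj('wrist',L,o).round(0).tolist())
cv2.imwrite('pics/w2c.png',cv2.resize(im[:300,140:440],None,fx=2,fy=2))"
```

```text
t 4.65 pos [ 0.5342 -0.0445  0.1164] F [-0.8  0.4 -1. ] row [ 0.0005 -0.0001  0.0005] [-0.0006 -0.0036  0.0755]
0.0075 [[292.0, 211.0], [343.0, 211.0], [282.0, 72.0], [353.0, 73.0]]
0.01 [[292.0, 213.0], [343.0, 213.0], [282.0, 77.0], [353.0, 77.0]]
0.0125 [[293.0, 215.0], [343.0, 216.0], [282.0, 81.0], [352.0, 81.0]]
```

View pics/w2c.png

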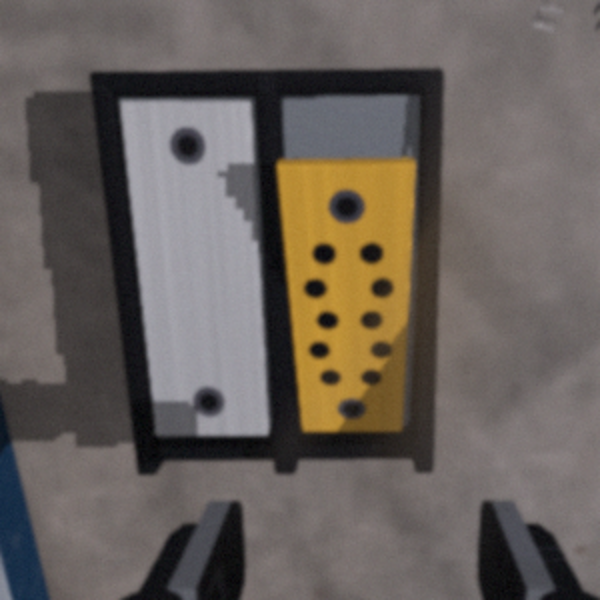

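The plate is tipped and staying up: its lift end is at about px (313,79), which means it was drawn about 11.5 mm. Its centre is at x≈0.537. Next is the grasp, with the tool tilted 25° to match the plate.

```bash
python3 -c "
from h import *
move([.537,-.1004,.094],-1.567,.436)
move([.537,-.1258,.0396],-1.567,.436)"
```

```text
t 4.7 pos [ 0.5338 -0.0447  0.1158] F [-0.5 -0.1 -1. ] row [4.362e-01 3.000e-04 1.900e-03] [-0.0031  0.0218  0.0558]
t 4.7 pos [ 0.5338 -0.0447  0.1158] F [-0.5 -0.1 -1. ] row [4.362e-01 3.000e-04 1.900e-03] [-0.0031  0.0762  0.0812]
```

{"name": "drive_tool", "arguments": {"rows": [0.19,0,0.001,-0.0031,0.005,0.03,1,0.38,0,0.002,-0.0031,0.012,0.0558,1,0.436,0,0.002,-0.0031,0.0218,0.0558,1,0.436,0,0.002,-0.0031,0.0218,0.0558,1,0.436,0,0.002,-0.0031,0.05,0.069,1,0.436,0,0.002,-0.0031,0.0762,0.0812,1,0.436,0,0.002,-0.0031,0.0762,0.0812,1,0.436,0,0.002,-0.0031,0.0762,0.0812,1]}}

```text
t: 5.7
position: [0.539, -0.1258, 0.0417]
orientation: [-0.0, -0.538, 0.843, -0.003]
wrist_force: [-0.3, 0.2, 0.2]
finger_gap: 1.001
```

```bash
python3 -c "
from h import *
move([.537,-.1258,.0396],-1.567,.436)"
```

```text
t 5.7 pos [ 0.539  -0.1258  0.0417] F [-0.3  0.2  0.2] row [ 0.0005 -0.0012 -0.0035] [ 0.002   0.0019 -0.0009]
```

{"name": "drive_tool", "arguments": {"rows": [0,0,0,0.001,0.001,0,0.2,0,0,0,0.001,0.001,0,-0.2,0,0,0,0.001,0.001,0,-1,0,0,0,0.001,0.001,0,-1,0,0,0,0.001,0.001,0,-1,0,0,0,0.001,0.001,0,-1], "squeeze": 60}}

```text
t: 6.45
position: [0.5376, -0.1261, 0.0401]
orientation: [0.0, -0.537, 0.843, -0.003]
wrist_force: [-0.1, 1.9, 5.8]
finger_gap: 0.441
```

{"name": "drive_tool", "arguments": {"rows": [0,0,0,0,0,0,-1,0,0,0,0,-0.0045,0.0021,-1,0,0,0,0,-0.018,0.0085,-1,0,0,0,0,-0.045,0.021,-1,0,0,0,0,-0.08,0.0375,-1,0,0,0,0,-0.109,0.051,-1,0,0,0,0,-0.109,0.051,-1,0,0,0,0,-0.109,0.051,-1], "squeeze": 80}}

```text
t: 7.45
position: [0.536, -0.1265, 0.1593]
orientation: [0.001, -0.538, 0.843, -0.002]
wrist_force: [-0.2, -0.0, -2.4]
finger_gap: 0.431
```

```bash
python3 -c "
from h import *
o,im=snap('wrist','w3.png')
move([.537,-.1258,.16],-1.567,0,o=o);print(o['finger_gap'])"
```

```text
t 7.45 pos [ 0.536  -0.1265  0.1593] F [-0.2 -0.  -2.4] row [-4.354e-01 -1.000e-04 -6.000e-04] [-0.001  -0.0009 -0.0003]
0.43138989521547366
```

View pics/w3.png

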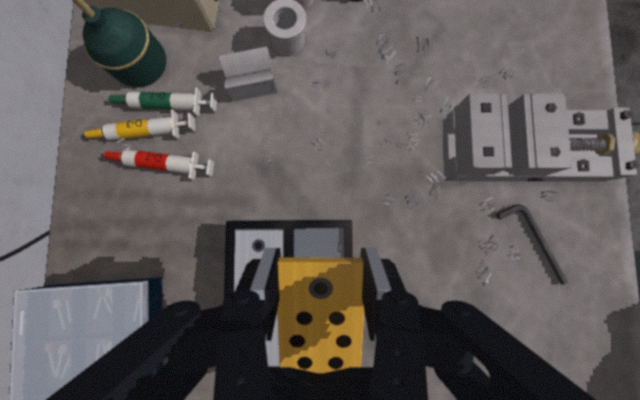

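```bash
python3 -c "
from h import *
im=cv2.imread('pics/w3.png');c=manip.get_calibration('wrist');M=c['mount']
for dep in(.155,.1586,.162):
  for u,v in((279,258),(364,258)):
    p=np.array([(u-c['cx'])/c['fx']*dep,-(v-c['cy'])/c['fy']*dep,-dep,1]);print(dep,(M@p)[:3].round(4))
cv2.imwrite('pics/w3c.png',cv2.resize(im[230:390,240:410],None,fx=3.5,fy=3.5,interpolation=cv2.INTER_CUBIC))"
```

```text
0.155 [-0.018  -0.0028  0.0055]
0.155 [ 0.0211 -0.0028  0.0055]
0.1586 [-0.0184  0.0005  0.0038]
0.1586 [0.0216 0.0004 0.0038]
0.162 [-0.0188  0.0035  0.0021]
0.162 [0.0221 0.0035 0.0021]
```

View pics/w3c.png

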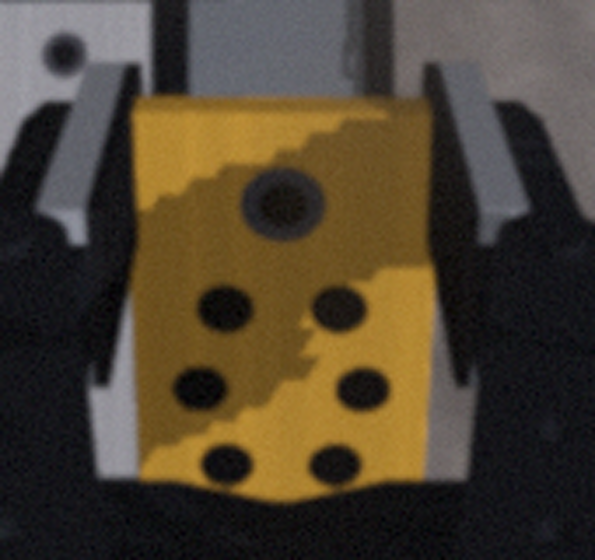

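```bash
python3 -c "
from h import *
w1=np.array([[321,85],[310,111],[332,111],[305,130],[338,130],[310,149],[332,149],[306,168],[337,167],[311,185],[332,185],[321,207]],float)
H=cv2.getPerspectiveTransform(np.float32([[290,62],[352,62],[350,223],[294,223]]),np.float32([[55,20],[55,-20],[-55,-20],[-55,20]]))
P=cv2.perspectiveTransform(w1[None],H)[0];print(P.round(1).tolist())
obj=np.c_[np.r_[P[:7],[[55,20],[55,-20]]]/1000,np.zeros(9)]  # plate top frame: x to lift end, y
img=np.array([[283,204],[225,308],[338,308],[200,388],[363,388],[227,465],[335,465],[133,110],[431,110]])
img=(img+.5)/3.5-.5+[240,230]
c=manip.get_calibration('wrist');K=np.array([[c['fx'],0,c['cx']],[0,c['fy'],c['cy']],[0,0,1]])
ok,rv,tv=cv2.solvePnP(obj,img,K,None)
e=cv2.projectPoints(obj,rv,tv,K,None)[0][:,0]-img;print('res',np.abs(e).max(0))
F=np.diag([1,-1,-1.]);Rt=c['mount'][:3,:3]@F@R.from_rotvec(rv[:,0]).as_matrix();t=c['mount'][:3,:3]@F@tv[:,0]+c['mount'][:3,3]
print('plate axes in tool',Rt.round(3),'end mid top',(Rt@[.055,0,0]+t).round(4))
print('in rotvec',np.degrees(np.arctan2(Rt[1,0],Rt[2,0])))
"
```

```text
[[40.6, 0.1], [23.8, 7.5], [23.8, -7.1], [11.2, 11.0], [11.2, -11.2], [-1.7, 7.9], [-1.7, -7.1], [-14.9, 10.8], [-14.2, -10.6], [-27.0, 7.5], [-27.0, -7.1], [-43.0, 0.6]]
res [1.46509379 1.0036096 ]
plate axes in tool [[-0.001 -1.    -0.001]
 [ 0.041  0.001 -0.999]
 [ 0.999 -0.001  0.041]] end mid top [ 0.001  -0.0019  0.0038]
in rotvec 2.3502034008181156
```

```bash
python3 -c "
from h import *
move([.5533,.1335,.12],-1.385,0)"
```

```text
t 7.5 pos [ 0.5358 -0.1266  0.1589] F [-0.2  0.3 -2. ] row [-0.4346 -0.1789  0.04  ] [-0.0185 -0.0745 -0.2521]
```

{"name": "drive_tool", "arguments": {"rows": [-0.14,-0.06,0.013,-0.006,-0.025,-0.05,-1,-0.28,-0.12,0.026,-0.012,-0.045,-0.11,-1,-0.4346,-0.1789,0.04,-0.0185,-0.0745,-0.165,-1,-0.4346,-0.1789,0.04,-0.0185,-0.0745,-0.21,-1,-0.4346,-0.1789,0.04,-0.0185,-0.0745,-0.2521,-1,-0.4346,-0.1789,0.04,-0.0185,-0.0745,-0.2521,-1,-0.4346,-0.1789,0.04,-0.0185,-0.0745,-0.2521,-1,-0.4346,-0.1789,0.04,-0.0185,-0.0745,-0.2521,-1]}}

```text
t: 8.5
position: [0.5543, 0.1328, 0.1211]
orientation: [0.065, -0.704, 0.704, -0.066]
wrist_force: [0.3, -0.5, -1.8]
finger_gap: 0.433
```

```bash
python3 -c "
from h import *
o,im=snap('wrist','w4.png')
move([.5533,.1335,.12],-1.385,0,o=o)
fo=np.array([.5488,.2009,0]);fx=np.array([.1847,-.983,0]);fy=np.array([.983,.1847,0])
def W(x,y,z): return fo+fx*(x-.112)+fy*y+np.array([0,0,z])
print(proj('wrist',[W(.172,.013,.024),W(.172,-.013,.024),W(.125,.042,.016),W(.125,-.042,.016),W(.112,.023,.036)],o).round(0).tolist())
o2,t=snap('top','t4.png')
cv2.imwrite('pics/t4c.png',cv2.resize(t[165:225,215:335],None,fx=6,fy=6,interpolation=cv2.INTER_CUBIC))"
```

```text
t 8.5 pos [0.5543 0.1328 0.1211] F [ 0.3 -0.5 -1.8] row [-0.0008 -0.0004 -0.0022] [ 0.0009  0.0011 -0.0009]
[[292.0, 211.0], [327.0, 211.0], [259.0, 262.0], [362.0, 262.0], [280.0, 289.0]]
```

View pics/w4.png

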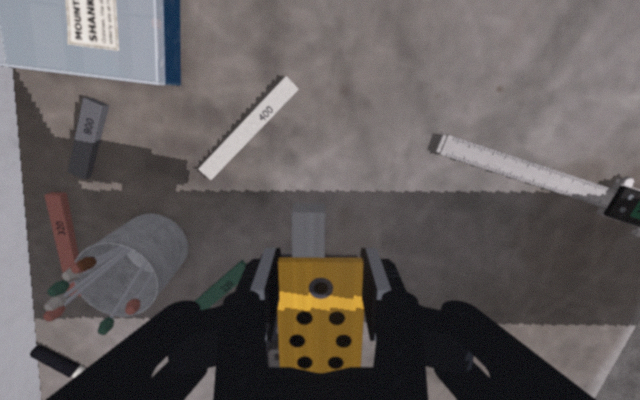

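The bar's free end appears at rows 211–212, cols 292–326, within 1 px of my fixture model. The plate is level in the grip. Lowering it offset from the pins.

{"name": "drive_tool", "arguments": {"rows": [0,0,0,0,0.04,-0.009,-1,0,0,0,0,0.075,-0.011,-1,0,0,0,0,0.083,-0.011,-1,0,0,0,0,0.086,-0.011,-1,0,0,0,0,0.086,-0.011,-1]}}

```text
t: 9.22
position: [0.5534, 0.1446, 0.0364]
orientation: [-0.064, 0.704, -0.704, 0.067]
wrist_force: [-0.5, -0.2, -1.5]
finger_gap: 0.434
```

```bash
python3 -c "
from h import *
move([.5535,.1438,.0235],-1.385,0)"
```

```text
t 9.22 pos [0.5534 0.1446 0.0364] F [-0.5 -0.2 -1.5] row [-0.0002  0.0005 -0.0047] [0.0001 0.0129 0.0008]
```

Step down until it touches.

{"name": "drive_tool", "arguments": {"rows": [0,0,0,0,0.004,0,-1,0,0,0,0,0.008,0,-1,0,0,0,0,0.011,0,-1,0,0,0,0,0.011,0,-1]}}

```text
t: 9.72
position: [0.5522, 0.1443, 0.0237]
orientation: [0.065, -0.704, 0.704, -0.066]
wrist_force: [-0.1, -0.2, -1.8]
finger_gap: 0.43
```

{"name": "drive_tool", "arguments": {"rows": [0,0,0,0,0.0025,0,-1,0,0,0,0,0.005,0,-1,0,0,0,0,0.005,0,-1]}}

```text
t: 10.1
position: [0.5532, 0.1445, 0.0224]
orientation: [0.064, -0.704, 0.704, -0.068]
wrist_force: [-9.9, -1.4, 19.8]
finger_gap: 0.434
```

{"name": "drive_tool", "arguments": {"rows": [0,0,0,0,-0.003,0,-1,0,0,0,0,-0.003,-0.004,-1,0,0,0,0,-0.003,-0.008,-1,0,0,0,0,-0.003,-0.008,-1]}}

```text
t: 10.6
position: [0.552, 0.152, 0.0229]
orientation: [0.065, -0.703, 0.705, -0.068]
wrist_force: [-0.3, -2.7, 5.7]
finger_gap: 0.431
```

```bash
python3 -c "
from h import *
o,im=snap('wrist','w5.png')
move([.5566,.1596,.022],-1.385,0,o=o)
o2,t=snap('top','t5.png')
sc=manip.grab_frame('scene')[:,:,::-1]
a=cv2.resize(t[170:220,225:335],None,fx=7,fy=7,interpolation=cv2.INTER_CUBIC)
b=cv2.resize(sc[185:265,245:355],None,fx=3,fy=3,interpolation=cv2.INTER_CUBIC)
out=np.zeros((595,770,3),np.uint8);out[:350]=a;out[355:595,:330]=b;out[355:595,335:770]=im[180:360,150:476][:,:].repeat(1,0)[:0].sum() if 0 else cv2.resize(im[200:380,160:480],(435,240))
cv2.imwrite('pics/m5.png',out)"
```

```text
t 10.6 pos [0.552  0.152  0.0229] F [-0.3 -2.7  5.7] row [-0.0019  0.0013 -0.0041] [-0.0059  0.0009 -0.0066]
```

View pics/m5.png

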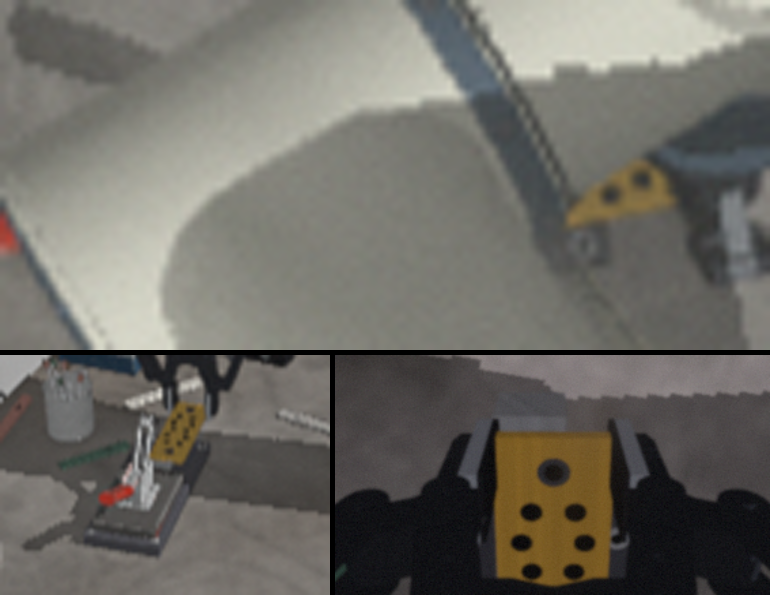

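```bash
python3 -c "
from h import *
o=manip.get_obs()
fo=np.array([.5488,.2009,0]);fx=np.array([.1847,-.983,0]);fy=np.array([.983,.1847,0])
def W(x,y,z): return fo+fx*(x-.112)+fy*y+np.array([0,0,z])
print(proj('wrist',[W(.172,.013,.024),W(.172,-.013,.024)],o).round(0).tolist(), (o['position']-fo)@fx+.112,(o['position']-fo)@fy)
im=cv2.imread('pics/w5.png');g=cv2.GaussianBlur(im,(0,0),1).astype(int)
for u in(288,300,320):print(u,[tuple(g[v,u]) for v in range(216,268,3)])
for v in(236,246,254):print(v,[int(g[v,u].sum()) for u in range(262,380,4)])
"|sed 's/np.int64//g'
```

```text
[[277.0, 244.0], [333.0, 245.0]] 0.16065183321967424 -0.00582637741979998
288 [((77), (77), (81)), ((75), (74), (78)), ((75), (74), (79)), ((77), (76), (81)), ((77), (76), (78)), ((80), (77), (77)), ((80), (76), (77)), ((78), (75), (75)), ((80), (76), (77)), ((80), (76), (77)), ((91), (87), (88)), ((97), (92), (92)), ((98), (93), (94)), ((92), (91), (95)), ((48), (80), (101)), ((31), (82), (109)), ((33), (91), (121)), ((36), (92), (124))]
300 [((102), (101), (108)), ((75), (73), (78)), ((76), (75), (80)), ((76), (75), (79)), ((77), (74), (77)), ((79), (76), (76)), ((77), (72), (73)), ((78), (74), (75)), ((82), (78), (79)), ((82), (77), (78)), ((91), (86), (87)), ((96), (92), (92)), ((97), (92), (93)), ((92), (89), (93)), ((47), (79), (99)), ((31), (80), (108)), ((34), (91), (121)), ((36), (91), (123))]
320 [((122), (122), (130)), ((121), (121), (128)), ((122), (121), (128)), ((113), (112), (119)), ((85), (82), (86)), ((79), (75), (77)), ((80), (76), (78)), ((80), (77), (78)), ((79), (76), (78)), ((81), (77), (78)), ((88), (84), (85)), ((94), (90), (92)), ((94), (90), (91)), ((88), (87), (89)), ((48), (77), (97)), ((35), (80), (107)), ((39), (91), (120)), ((38), (91), (121))]
236 [218, 218, 225, 224, 227, 231, 228, 236, 237, 227, 224, 231, 230, 231, 234, 238, 234, 232, 240, 246, 248, 247, 243, 235, 222, 222, 225, 225, 231, 236]
246 [226, 224, 224, 221, 236, 266, 266, 263, 258, 261, 266, 271, 266, 252, 253, 259, 257, 242, 239, 244, 243, 243, 234, 225, 220, 205, 214, 220, 226, 224]
254 [228, 236, 238, 142, 63, 254, 283, 284, 279, 275, 283, 290, 285, 273, 268, 277, 280, 248, 239, 233, 234, 240, 231, 221, 206, 107, 142, 240, 241, 232]
```

In the picture the bar end edge is at row ~246 (predicted 244.5) and the plate end at row ~258. By that measure it has about 3 mm to go to the end pins and about 7.4 mm to the side pins. Next I slide it against both.

{"name": "drive_tool", "arguments": {"rows": [0,0,0,0,0,-0.002,-1,0,0,0,0,0,-0.004,-1,0,0,0,0,0,-0.005,-1,0,0,0,0,0,-0.005,-1]}}

```text
t: 11.25
position: [0.5513, 0.1568, 0.0229]
orientation: [0.064, -0.703, 0.705, -0.068]
wrist_force: [-0.2, -3.8, 6.5]
finger_gap: 0.436
```

{"name": "drive_tool", "arguments": {"rows": [0,0,0,0,0,-0.0015,-1,0,0,0,0,0,-0.003,-1,0,0,0,0,0,-0.003,-1]}}

```text
t: 11.62
position: [0.5509, 0.1591, 0.0229]
orientation: [0.064, -0.703, 0.705, -0.068]
wrist_force: [1.4, -6.1, 6.3]
finger_gap: 0.437
```

{"name": "drive_tool", "arguments": {"rows": [0,0,0,0,0,-0.002,-1,0,0,0,0,0,-0.002,-1]}}

```text
t: 11.88
position: [0.5507, 0.1595, 0.023]
orientation: [0.065, -0.702, 0.706, -0.068]
wrist_force: [3.2, -11.7, 5.6]
finger_gap: 0.431
```

{"name": "drive_tool", "arguments": {"rows": [0,0,0,-0.002,0,0.001,-1,0,0,0,-0.004,0,0.001,-1,0,0,0,-0.006,0,0.001,-1,0,0,0,-0.006,0,0.001,-1]}}

```text
t: 12.38
position: [0.5515, 0.1595, 0.0227]
orientation: [0.068, -0.702, 0.706, -0.064]
wrist_force: [-16.0, -8.3, 21.3]
finger_gap: 0.432
```

{"name": "drive_tool", "arguments": {"rows": [0,0,0,-0.001,0,0,-1,0,0,0,-0.002,0,0,-1,0,0,0,-0.002,0,0,-1]}}

```text
t: 12.75
position: [0.5518, 0.1595, 0.0226]
orientation: [0.069, -0.702, 0.706, -0.063]
wrist_force: [-20.7, -7.5, 23.2]
finger_gap: 0.435
```

```bash
python3 -c "
from h import *
o,im=snap('wrist','w6.png');print(o['torque'].round(2),o['wrist_force'].round(1))
o2,t=snap('top','t6.png')
o3,sc=snap('scene','s6.png')
out=np.zeros((600,800,3),np.uint8)
out[:360,:400]=cv2.resize(sc[195:255,275:342],(400,360),interpolation=cv2.INTER_CUBIC)
out[:360,400:]=cv2.resize(im[225:345,250:390],(400,343),interpolation=cv2.INTER_CUBIC)[:360] if 0 else cv2.resize(im[220:346,250:390],(400,360),interpolation=cv2.INTER_CUBIC)
out[365:600]=cv2.resize(t[180:215,250:370],(800,235),interpolation=cv2.INTER_CUBIC)
cv2.imwrite('pics/m6.png',out)"
```

```text
[-2.7   6.94  0.31] [-20.7  -7.5  23.2]
```

View pics/m6.png

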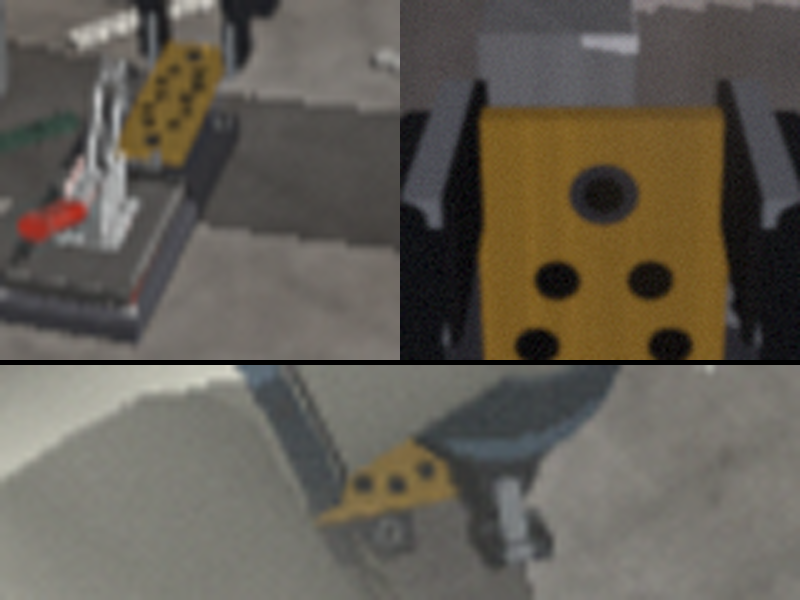

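```bash
python3 -c "
from h import *
fo=np.array([.5488,.2009,0]);fx=np.array([.1847,-.983,0]);fy=np.array([.983,.1847,0])
F=lambda p:np.c_[(p-fo)@fx+.112,(p-fo)@fy].round(4).tolist()
o=manip.get_obs();print(o['joint_positions'].round(2),F(o['position'][None]),o['position'])
s=(np.array([[415,0],[445,0],[525,45],[512,68]])+.5)/6-.5+[215,165]
print('green',F(unproj('top',s,.007)))
import cv2
# side pins / end pins as seen in top0: base corners
b=(np.array([[548,78],[583,258],[135,155],[155,297]])+.5)/6-.5+[215,165]
print('base',F(unproj('top',b,.016)))
E=(np.array([[438,130],[445,180],[410,215],[380,165]])+.5)/6-.5+[215,165]
print('pins',F(unproj('top',E,.036)))
"
```

```text
[ 0.55  0.46 -0.16  0.   -0.97 -0.37] [[0.1533, -0.0047]] [0.55179715 0.15946777 0.02260522]
green [[0.0719, 0.0926], [0.0855, 0.0898], [0.1174, 0.0613], [0.1093, 0.0518]]
base [[0.124, 0.0417], [0.1222, -0.0433], [-0.0669, 0.0445], [-0.0698, -0.0214]]
pins [[0.0694, 0.0237], [0.0679, 0.0006], [0.0495, -0.0118], [0.0409, 0.0132]]
```

The plate hasn't moved sideways. The +y fingertip is at the bar's edge (mosaic col ~480, bar edge ~477), so it's probably resting on the bar top. I'll lift slightly, move sideways clear of the bar, then lower again.

{"name": "drive_tool", "arguments": {"rows": [0,0,0,0.005,-0.002,0,-1,0,0,0,0.005,-0.006,0,-1,0,0,0,0.005,-0.006,0,-1]}}

```text
t: 13.28
position: [0.551, 0.1595, 0.0268]
orientation: [0.066, -0.703, 0.705, -0.065]
wrist_force: [0.9, -7.0, -3.0]
finger_gap: 0.438
```

{"name": "drive_tool", "arguments": {"rows": [0,0,0,-0.002,0,0,-1,0,0,0,-0.004,0,0,-1,0,0,0,-0.004,0,0,-1]}}

```text
t: 13.65
position: [0.554, 0.16, 0.026]
orientation: [0.067, -0.702, 0.706, -0.064]
wrist_force: [-0.6, -6.8, -2.1]
finger_gap: 0.433
```

{"name": "drive_tool", "arguments": {"rows": [0,0,0,0,0.003,0.0005,-1,0,0,0,0,0.006,0.0005,-1,0,0,0,0,0.006,0.0005,-1]}}

```text
t: 14.02
position: [0.5542, 0.1599, 0.0202]
orientation: [0.067, -0.703, 0.705, -0.065]
wrist_force: [-2.8, -6.5, -0.4]
finger_gap: 0.436
```

{"name": "drive_tool", "arguments": {"rows": [0,0,0,0,0.002,0,-1,0,0,0,0,0.003,0,-1,0,0,0,0,0.003,0,-1]}}

```text
t: 14.4
position: [0.5544, 0.16, 0.0176]
orientation: [0.067, -0.703, 0.705, -0.065]
wrist_force: [-2.3, -7.0, 1.3]
finger_gap: 0.431
```

{"name": "drive_tool", "arguments": {"rows": [0,0,0,0,0.002,0,-1,0,0,0,0,0.002,0,-1]}}

```text
t: 14.65
position: [0.5546, 0.16, 0.0172]
orientation: [0.067, -0.703, 0.705, -0.065]
wrist_force: [-7.0, -7.2, 10.9]
finger_gap: 0.435
```

Contact is at 0.0172, as predicted (0.0165). I'll ease the downward load, then slide to the side pins.

{"name": "drive_tool", "arguments": {"rows": [0,0,0,0,-0.0015,0,-1,0,0,0,-0.002,-0.0015,0,-1,0,0,0,-0.004,-0.0015,0,-1,0,0,0,-0.004,-0.0015,0,-1]}}

```text
t: 15.15
position: [0.5586, 0.1605, 0.0172]
orientation: [0.067, -0.703, 0.706, -0.065]
wrist_force: [-1.4, -7.8, 0.1]
finger_gap: 0.431
```

{"name": "drive_tool", "arguments": {"rows": [0,0,0,-0.0015,0,0,-1,0,0,0,-0.0015,0,0,-1]}}

```text
t: 15.4
position: [0.5598, 0.1607, 0.0172]
orientation: [0.067, -0.703, 0.706, -0.065]
wrist_force: [-2.3, -7.8, 0.2]
finger_gap: 0.434
```

{"name": "drive_tool", "arguments": {"rows": [0,0,0,-0.0015,0,0,-1,0,0,0,-0.0015,0,0,-1]}}

```text
t: 15.65
position: [0.5601, 0.1607, 0.0171]
orientation: [0.068, -0.702, 0.706, -0.064]
wrist_force: [-6.0, -7.8, 3.5]
finger_gap: 0.433
```

Both pin contacts are made, end 7.8 N and side 6 N. Releasing.

{"name": "drive_tool", "arguments": {"rows": [0,0,0,0,0,0,0.1,0,0,0,0,0,0,0.4,0,0,0,0.0015,0,0,0.5,0,0,0,0.0015,0,0,0.5,0,0,0,0.0015,-0.03,0,0.5,0,0,0,0.0015,-0.08,0,0.5,0,0,0,0.0015,-0.12,0,0.5,0,0,0,0.0015,-0.12,0,0.5,0,0,0,0.0015,-0.12,0,0.5]}}

```text
t: 16.77
position: [0.561, 0.163, 0.1381]
orientation: [-0.065, 0.704, -0.704, 0.066]
wrist_force: [-0.0, 0.2, -0.4]
finger_gap: 0.751
```

```bash
python3 -c "
from h import *
o,im=snap('wrist','w7.png')
fo=np.array([.5488,.2009,0]);fx=np.array([.1847,-.983,0]);fy=np.array([.983,.1847,0])
print(o['position'],o['finger_gap'])
def W(x,y,z): return fo+fx*(x-.112)+fy*y+np.array([0,0,z])
print(proj('wrist',[W(.172,.013,.024),W(.172,-.013,.024),W(.163,.02,.029),W(.163,-.02,.029),W(.112,.02,.029),W(.112,-.02,.029)],o).round(1).tolist())
sc=snap('scene','s7.png')[1]
out=np.zeros((600,800,3),np.uint8)
out[:400]=cv2.resize(im[180:380,120:520],(800,400),interpolation=cv2.INTER_CUBIC)
out[400:,:267]=cv2.resize(sc[190:265,245:345],(267,200),interpolation=cv2.INTER_CUBIC)
t=snap('top','t7.png')[1]
out[400:,270:]=cv2.resize(t[175:215,220:326],(530,200),interpolation=cv2.INTER_CUBIC)
cv2.imwrite('pics/m7.png',out)"
```

```text
[0.56104197 0.16304438 0.13810393] 0.751420912477385
[[308.8, 169.1], [342.2, 169.1], [299.6, 181.9], [351.4, 181.9], [300.8, 242.2], [349.7, 242.2]]
```

View pics/m7.png

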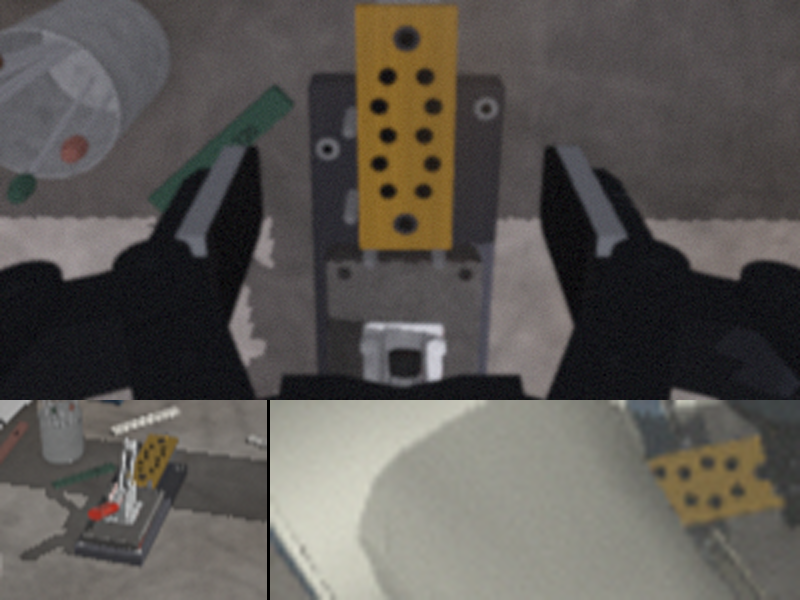

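The plate lies in the nest and looks square. Its lift end is at row ~182.5 (predicted 181.9), and both side pins and the end pins are next to its edges. The clamp is still open. Now I find the handle angle from the first top view.

```bash
python3 -c "
from h import *
fo=np.array([.5488,.2009,0]);fx=np.array([.1847,-.983,0]);fy=np.array([.983,.1847,0])
def W(x,y,z): return fo+fx*(x-.112)+fy*y+np.array([0,0,z])
for n,f in(('top','top0'),('scene','s7')):
  im=cv2.imread(f'pics/{f}.png').astype(int);m=(im[...,2]>120)&(im[...,1]<70)&(im[...,0]<70)
  m[:150]=0;m[260:]=0;m[:,:215]=0;m[:,300 if n=='top' else 345:]=0
  v,u=np.nonzero(m);print(n,'red',u.min(),u.max(),v.min(),v.max(),'mean',u.mean(),v.mean(), len(u))
  for th in(.8,.9,1.,1.1):
    a=th+np.radians(15);print(th,[proj(n,W(-r*np.sin(a),0,.054+r*np.cos(a))).round(1)[0].tolist() for r in(.047,.077,.107)],'z grip',(.054+.077*np.cos(a)).round(4))
"
```

```text
top red 224 246 198 204 mean 235.2233009708738 200.8252427184466 103
0.8 [[247.0, 200.1], [236.2, 201.1], [225.1, 202.2]] z grip 0.0915
0.9 [[246.4, 200.6], [235.2, 201.9], [223.8, 203.2]] z grip 0.0846
1.0 [[245.9, 201.0], [234.6, 202.6], [223.0, 204.2]] z grip 0.0774
1.1 [[245.7, 201.4], [234.2, 203.3], [222.6, 205.2]] z grip 0.07
scene red 278 316 155 234 mean 286.74418604651163 222.6046511627907 43
0.8 [[287.1, 225.4], [284.2, 226.4], [281.2, 227.5]] z grip 0.0915
0.9 [[286.9, 226.9], [283.9, 228.9], [280.8, 231.0]] z grip 0.0846
1.0 [[286.8, 228.4], [283.8, 231.4], [280.6, 234.5]] z grip 0.0774
1.1 [[286.8, 229.8], [283.7, 233.7], [280.5, 237.8]] z grip 0.07
```

```bash
python3 -c "
from h import *
for f in('scene0','s6','s7'):
  im=cv2.imread(f'pics/{f}.png').astype(int);m=(im[...,2]>im[...,1]+60)&(im[...,2]>im[...,0]+60)
  m[:215]=0;m[245:]=0;m[:,:265]=0;m[:,305:]=0
  v,u=np.nonzero(m);print(f,u.min(),u.max(),v.min(),v.max(),u.mean(),v.mean(),len(u))
"
python3 -c "
from h import *
fo=np.array([.5488,.2009,0]);fx=np.array([.1847,-.983,0])
for a in(.85,.9):
  b=a+np.radians(15);p=fo+fx*(-.112-.077*np.sin(b));p[2]=.054+.077*np.cos(b);print(p);move([p[0],p[1],.2],-1.385,0)"
```

```text
scene0 278 288 229 234 283.0 231.48717948717947 39
s6 278 288 229 234 283.0 231.48717948717947 39
s7 278 288 229 234 283.0 231.48717948717947 39
[0.5153637  0.37885278 0.08811478]
t 16.93 pos [0.5608 0.1627 0.1372] F [-0.9  0.1  0.1] row [-0.0012  0.0005  0.0001] [ 0.0046 -0.063  -0.2208]
[0.51506472 0.38044402 0.08462207]
t 16.93 pos [0.5608 0.1627 0.1372] F [-0.9  0.1  0.1] row [-0.0012  0.0005  0.0001] [ 0.0046 -0.063  -0.2224]
```

{"name": "drive_tool", "arguments": {"rows": [0,0,0,0,-0.06,-0.01,0.2,0,0,0,0.001,-0.063,-0.06,0.2,0,0,0,0.003,-0.063,-0.12,0.2,0,0,0,0.0046,-0.063,-0.18,0.2,0,0,0,0.0046,-0.063,-0.224,0.2,0,0,0,0.0046,-0.03,-0.224,0.2,0,0,0,0.0046,-0.03,-0.224,0.2,0,0,0,0.0046,-0.03,-0.224,0.2]}}

```text
t: 17.92
position: [0.5159, 0.3818, 0.1691]
orientation: [0.065, -0.704, 0.704, -0.067]
wrist_force: [-0.5, -0.8, -0.5]
finger_gap: 0.604
```

```bash
python3 -c "
from h import *
fo=np.array([.5488,.2009,0]);fx=np.array([.1847,-.983,0])
o,im=snap('wrist','w8.png')
move([.5148,.3819,.069],-1.385,0,o=o)
def W(x,y,z): return fo+fx*(x-.112)+np.array([0,0,z])
m=(im[...,2].astype(int)>im[...,1].astype(int)+50)&(im[...,2].astype(int)>im[...,0].astype(int)+50);n,l,s,c=cv2.connectedComponentsWithStats(m.astype(np.uint8));print(s[1:][s[1:,4]>40],c[1:][s[1:,4]>40])
for th in(.85,.95,1.05):
  a=th+.262;print(th,[proj('wrist',W(-r*np.sin(a),0,.054+r*np.cos(a)),o).round(0)[0].tolist() for r in(.047,.077,.107)])
out=np.zeros((600,640,3),np.uint8);out[:400]=im;sc=snap('scene','s8.png')[1];out[400:]=cv2.resize(sc[170:270,190:510],(640,200));cv2.imwrite('pics/m8.png',out)
"
```

```text
t 17.93 pos [0.5159 0.3818 0.1691] F [-0.5 -0.8 -0.5] row [-0.0011  0.0001 -0.0029] [ 0.0014  0.1001 -0.0005]
[[ 304  161   24   86 1914]] [[315.36990596 204.30877743]]
0.85 [[321.0, 163.0], [320.0, 205.0], [320.0, 248.0]]
0.95 [[321.0, 164.0], [321.0, 205.0], [320.0, 247.0]]
1.05 [[321.0, 165.0], [321.0, 205.0], [321.0, 245.0]]
```

{"name": "drive_tool", "arguments": {"rows": [0,0,0,-0.002,0.05,0,0.2,0,0,0,-0.002,0.09,0,0.2,0,0,0,-0.002,0.1,0,0.2,0,0,0,-0.002,0.1,0,0.2]}}

```text
t: 18.52
position: [0.5183, 0.3827, 0.0696]
orientation: [0.064, -0.704, 0.704, -0.067]
wrist_force: [-0.1, -0.4, 0.8]
finger_gap: 0.602
```

{"name": "drive_tool", "arguments": {"rows": [0,0,0,0,0,0,-1,0,0,0,0,0,0,-1,0,0,0,0,0,0,-1,0,0,0,0,0,0,-1,0,0,0,0,0,0,-1], "squeeze": 40}}

```text
t: 19.15
position: [0.5199, 0.3838, 0.0706]
orientation: [-0.063, 0.705, -0.703, 0.069]
wrist_force: [4.1, 1.1, 2.4]
finger_gap: 0.18
```

```bash
python3 -c "
import numpy as np
r=.077
for th0 in(.95,):
  f=lambda th,al:np.array([-r*np.sin(th+.262)-.012*np.sin(al),.054+r*np.cos(th+.262)-.012*np.cos(al)])
  p0=f(th0,0)
  for th in np.r_[np.linspace(.95,0,13)[1:],-.04]:
    al=.5*(1-max(th,0)/.95);d=f(th,al)-p0;print(round(th,2),[round(-al,3),0,0,0,round(-d[1],4),round(d[0],4)])
"
```

```text
0.87 [np.float64(-0.042), 0, 0, 0, np.float64(-0.0056), np.float64(0.0019)]
0.79 [np.float64(-0.083), 0, 0, 0, np.float64(-0.0111), np.float64(0.0042)]
0.71 [np.float64(-0.125), 0, 0, 0, np.float64(-0.0163), np.float64(0.0069)]
0.63 [np.float64(-0.167), 0, 0, 0, np.float64(-0.0213), np.float64(0.01)]
0.55 [np.float64(-0.208), 0, 0, 0, np.float64(-0.026), np.float64(0.0135)]
0.48 [np.float64(-0.25), 0, 0, 0, np.float64(-0.0304), np.float64(0.0174)]
0.4 [np.float64(-0.292), 0, 0, 0, np.float64(-0.0344), np.float64(0.0216)]
0.32 [np.float64(-0.333), 0, 0, 0, np.float64(-0.0381), np.float64(0.0261)]
0.24 [np.float64(-0.375), 0, 0, 0, np.float64(-0.0414), np.float64(0.0308)]
0.16 [np.float64(-0.417), 0, 0, 0, np.float64(-0.0443), np.float64(0.0358)]
0.08 [np.float64(-0.458), 0, 0, 0, np.float64(-0.0468), np.float64(0.041)]
0.0 [np.float64(-0.5), 0, 0, 0, np.float64(-0.0488), np.float64(0.0464)]
-0.04 [-0.5, 0, 0, 0, np.float64(-0.0495), np.float64(0.0494)]
```

{"name": "drive_tool", "arguments": {"rows": [-0.042,0,0,-0.001,-0.0056,0.0019,-1,-0.083,0,0,-0.001,-0.0111,0.0042,-1,-0.125,0,0,-0.001,-0.0163,0.0069,-1,-0.167,0,0,-0.001,-0.0213,0.01,-1,-0.208,0,0,-0.001,-0.026,0.0135,-1,-0.25,0,0,-0.001,-0.0304,0.0174,-1,-0.25,0,0,-0.001,-0.0304,0.0174,-1]}}

```text
t: 20.02
position: [0.5229, 0.3668, 0.1004]
orientation: [-0.071, 0.787, -0.609, 0.059]
wrist_force: [3.0, 4.8, 0.2]
finger_gap: 0.182
```

{"name": "drive_tool", "arguments": {"rows": [-0.042,0,0,0,-0.0049,0.0031,-1,-0.083,0,0,0,-0.0096,0.0065,-1,-0.125,0,0,0,-0.014,0.0103,-1,-0.167,0,0,0,-0.018,0.0144,-1,-0.208,0,0,0,-0.0217,0.0188,-1,-0.25,0,0,0,-0.025,0.0235,-1,-0.25,0,0,0,-0.0264,0.0263,-1,-0.25,0,0,0,-0.0264,0.0263,-1]}}

```text
t: 21.02
position: [0.5284, 0.3356, 0.1197]
orientation: [-0.079, 0.857, -0.507, 0.05]
wrist_force: [2.4, 3.8, 4.9]
finger_gap: 0.179
```

{"name": "drive_tool", "arguments": {"rows": [0,0,0,0,-0.001,0.0018,-1,0,0,0,0,-0.002,0.0035,-1,0,0,0,0,-0.002,0.0035,-1]}}

```text
t: 21.4
position: [0.529, 0.3326, 0.1203]
orientation: [-0.079, 0.857, -0.507, 0.05]
wrist_force: [1.0, 6.3, 6.4]
finger_gap: 0.183
```

{"name": "drive_tool", "arguments": {"rows": [0,0,0,0,-0.001,0.0018,-1,0,0,0,0,-0.002,0.0035,-1,0,0,0,0,-0.002,0.0035,-1]}}

```text
t: 21.78
position: [0.5292, 0.3312, 0.1207]
orientation: [-0.079, 0.858, -0.505, 0.05]
wrist_force: [0.5, 13.7, 4.9]
finger_gap: 0.179
```

{"name": "drive_tool", "arguments": {"rows": [0,0,0,0,-0.001,0.0018,-1,0,0,0,0,-0.002,0.0035,-1,0,0,0,0,-0.002,0.0035,-1]}}

```text
t: 22.15
position: [0.5293, 0.3305, 0.1208]
orientation: [-0.079, 0.859, -0.503, 0.05]
wrist_force: [-0.1, 25.3, 1.1]
finger_gap: 0.179
```

{"name": "drive_tool", "arguments": {"rows": [0,0,0,0,0,0,0.3,0,0,0,0,0,0,0.3,0,0,0,0,0,0,0.3,0,0,0,0,-0.04,0,0.3,0,0,0,0,-0.09,0,0.3,0,0,0,0,-0.14,0,0.3,0,0,0,0,-0.14,0,0.3]}}

```text
t: 23.02
position: [0.5442, 0.2545, 0.2454]
orientation: [-0.076, 0.856, -0.508, 0.051]
wrist_force: [0.4, 0.3, -0.2]
finger_gap: 0.648
```

{"name": "drive_tool", "arguments": {"rows": [0.19,0,0,0,0,-0.05,0.3,0.38,0,0,0,0,-0.09,0.3,0.5,0,0,0,0,-0.1,0.3,0.5,0,0,0,0,-0.1,0.3]}}

```text
t: 23.52
position: [0.524, 0.3454, 0.2864]
orientation: [0.068, -0.702, 0.705, -0.067]
wrist_force: [-0.7, 0.2, 0.1]
finger_gap: 0.65
```

```bash
python3 -c "
from h import *
fo=np.array([.5488,.2009,0]);fx=np.array([.1847,-.983,0]);fy=np.array([.983,.1847,0])
def W(x,y,z): return fo+fx*(x-.112)+fy*y+np.array([0,0,z])
o,im=snap('wrist','w9.png');print(o['position'],o['wrist_force'])
t=snap('top','t9.png')[1];s=snap('scene','s9.png')[1]
for n,i in(('scene',s),('top',t),('wrist',im)):
  i=i.astype(int);m=(i[...,2]>i[...,1]+60)&(i[...,2]>i[...,0]+60)
  P={th:[proj(n,W(-r*np.sin(th+.262),.002,.054+r*np.cos(th+.262)),o).round(1)[0].tolist() for r in(.047,.077,.107)] for th in(0,.1,.2)}
  c=P[0][1];k,l,st,ce=cv2.connectedComponentsWithStats(m.astype(np.uint8));print(n,P);print([(st[j].tolist(),ce[j].round(1).tolist()) for j in range(1,k) if st[j,4]>15 and abs(ce[j]-c).max()<60])
out=np.zeros((600,800,3),np.uint8);out[:300,:400]=cv2.resize(s[170:260,240:360],(400,300),interpolation=cv2.INTER_CUBIC)
out[:300,400:]=cv2.resize(t[165:240,220:320],(400,300),interpolation=cv2.INTER_CUBIC);out[300:,:480]=cv2.resize(im,(480,300));cv2.imwrite('pics/m9.png',out)"
```

```text
[0.52395289 0.34540604 0.28639826] [-0.72966475  0.16392452  0.07831099]
scene {0: [[289.0, 214.2], [287.7, 207.8], [286.5, 201.2]], 0.1: [[288.5, 215.3], [287.0, 209.7], [285.5, 203.9]], 0.2: [[288.1, 216.6], [286.4, 211.8], [284.6, 206.9]]}
[([314, 154, 5, 4, 16], [316.1, 155.3]), ([285, 199, 7, 18, 88], [288.1, 207.7])]
top {0: [[257.1, 195.5], [253.0, 193.8], [248.6, 192.1]], 0.1: [[255.4, 195.9], [250.2, 194.6], [244.6, 193.2]], 0.2: [[253.8, 196.4], [247.5, 195.4], [240.8, 194.3]]}
[([248, 188, 9, 11, 35], [251.1, 192.8])]
wrist {0: [[319.2, 151.3], [319.1, 165.2], [319.0, 181.7]], 0.1: [[319.2, 155.5], [319.1, 172.5], [319.0, 192.3]], 0.2: [[319.1, 159.5], [319.1, 179.1], [318.9, 201.6]]}
[([307, 152, 21, 33, 485], [317.2, 169.4])]
```

View pics/m9.png

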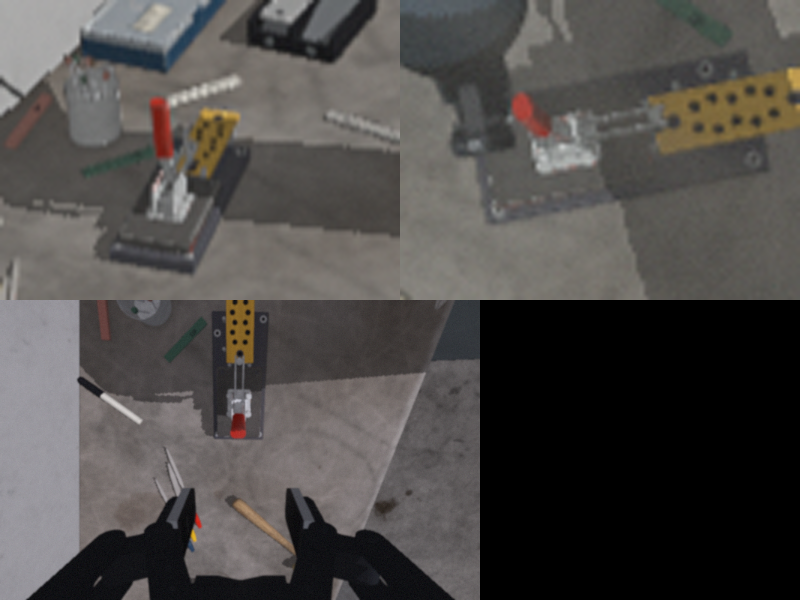

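The handle is upright, the arm lies level on the plate's end, and the plate is still in the nest. In the scene view the handle centre is at v 207.7, against 207.8 predicted for a lever angle of 0. Handing in.

```bash
python3 -c "
from plant import manip
print(manip.hand_in())"
```

```text
the job is handed in; nothing more can be done
None
```

I tipped the bronze plate up in its pocket and took it by the raised end. I laid it on the rest bar against the end and side pins, let go of it, and swung the clamp down onto it. I handed in at about 24 s of the 51 s allowed; no verdict was reported.

**Last checks**
- **Plate, before clamping:** it looked square in the wrist camera view. Its lift end was within 1 px of the predicted row. Sideways it read about 2 mm towards the side pins, right at the 2 mm limit. I put that down to calibration, because the handle showed a similar offset and the plate was already touching the pins. After clamping I only checked by eye that it had not moved.
- **Clamp:** pushing the handle met a firm stop at 25 N. In the scene view the handle centre was within 0.2 px of where it should be fully down. The top and wrist views differed by 2–4 px from that position, with much of the handle's outline unclear or partly hidden.
- **Bystanders:** I never touched the steel plate, stones or hammer, and nothing looked shifted in the last pictures. I did not measure their positions.

**What went wrong on the way:** while I was first sliding the plate over to the side pins, it got stuck. One fingertip had probably come down on the edge of the rest bar. I lifted it 4–5 mm, moved it sideways and lowered it again, and it then came to rest at the expected height.

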